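Hang up the mug and roll the filter carton into its bay

TASK

The mug is standing in the way on the roller runner: first hang it by its handle on the hook of the mug stand and let go of it. Then set the filter carton down on the free rollers lengthwise in front of the bay, let go of it, and push it along the rollers into the bay until it is fully home against the back stop. Leave the dripper, server, grinder and canister where they stand.

Things in the scene. Friction and masses are not known exactly. Their poses are not given: they have to be found in the camera images.
- carton: cardboard carton of paper filters with an orange band round its middle: 100 long (x) x 58 wide (y) x 46 high, about 0.22 kg; origin at the centre of its underside. Starts on the cutting board at any yaw. Either end may go first.
- mug: blue ceramic mug, 60 outer diameter, 85 high, wall 3.5; origin at the centre of its underside, z up, handle at local +y. The handle is an 8 thick round bar in the plane x = 0 reaching y = 65; the free opening spans y 30 to 57 and z 22 to 68. Starts upright on the rollers, handle any way.
- mug_loop (a point): centre of the opening in the mug's handle, at (0, 44, 45) in the mug's frame
- hook: mug stand fixed to the counter: round wooden base 80 diameter, post 14 diameter, 200 high; origin at the foot of the post. A brass bar, 8 thick, leaves the post along local +x at height 200, runs level to x = 90, then turns up, its tip's top at x = 98 to 102 and height 218. Free from both sides and from the tip's end.
- hook_bar (a point): point on the axis of the bar, 50 out from the post, 200 above the counter
- runner: pine roller runner fixed to the counter, 88 wide: a level lane of passive aluminium rollers (16 diameter, pitch 22, tops 34 above the counter) along local +x, the push direction, into a roofed bay. Origin on the counter below the middle of the bay's mouth. Lane: x -220 to 0, 68 wide between side guides 10 thick whose tops are 8 above the roller tops.
- bay_mouth (a point): middle of the bay's mouth at roller-top height; axes as the runner's. The rollers go on into the bay: x 0 to 92, 68 wide, side walls up to 96 above the counter, two pine slats across its top (undersides 90, tops 97 above the counter, at x 20 to 40 and 64 to 84)
- bay_stop (a point): middle of the face of the green back stop (x = 92) at roller-top height; a carton fully home has its leading end here and its other end 8 outside the mouth
- lane_start (a point): outer end of the lane, mid-width, at roller-top height
- board: butcher-block cutting board fixed to the counter, 420 (x) x 320 (y) x 30 high; origin at the centre of its underside
- dripper: white fluted ceramic coffee dripper, cone 102 wide, 88 high, small handle at local +y reaching 64 from the axis; stands on the cutting board, leave it alone; origin at the centre of its underside
- server: hexagonal glass coffee server 88 wide, 147 high with its wooden lid; stands on the cutting board, leave it alone; origin at the centre of its underside
- grinder: black plastic hand grinder, 72 diameter, 142 high, with a steel crank lever that points to local +y, reaching 79 from the axis; its knob's top is at 178; stands on the cutting board, leave it alone; origin at the centre of its underside
- canister: stainless canister, 86 diameter, 138 high, screw lid closed; stands on the cutting board, leave it alone; origin at the centre of its underside
There are look-alikes about, which are no part of the job. Leave any purple look-alike of the hook alone.

How it is judged:
By the outcome, as a careful person would: the job done as asked, in the order asked, and still so for the second after the job is handed in, with the robot touching nothing.
It also fails if it takes over 72 s, if anything falls off the work surface, if the arm or the gripper's body presses on something with over 40 N, if the wrist force passes 120 N, or if a joint passes its speed limit or range.

ROBOT

A 7-joint arm with a two-finger parallel gripper is mounted at the origin on the work surface. World frame = base frame: x ahead of the robot, y to its left, z up, the work surface at z = 0. Lengths are in m, angles in rad, forces in N, time in s.
With the tool pointing down it reaches from about 0.4 to 0.85 m from the base axis. Payload 10.4 kg.
Tool frame: the origin (TCP) lies midway between the tips of the shut fingers; the grasp point (between the pads) lies 19 mm behind it (env.tcp_to_grasp is the distance from the TCP to the grasp point, in m); z points along the fingers, y is the line along which they close (so a half turn about z gives the same grasp; the last joint's range is limited). The gripper opens to 87 mm and grips with 3 to 60 N. Pads are 19 mm wide; open, the fingers measure 117 mm over their backs; the gripper's body (75 mm by 190 mm) begins 51 mm behind the grasp point.
Start: joints at [-1.237, 0.332, -0.065, 1.46, 0.022, 1.35, -0.088], TCP at [0.218, 0.586, 0.223] pointing down, gripper open.
Joint ranges: [-2.6, 2.6], [-0.5, 2.12], [-1.47, 1.34], [0.16, 2.42], [-1.27, 4.41], [0.06, 2.06], [-2.6, 2.6]. Speed limits (rad/s): [2.22, 2.22, 2.79, 2.79, 3.14, 3.14, 3.14].

INTERFACE

Orientations are given as a rotation vector (axis times angle).
In Python, from workcell import env gives the robot as it stands.
- The arm moves only by the shell command python3 -m inch 'ROWS'. ROWS is JSON, a list that holds one entry, the list of rows, each a list of 7 numbers: the shift along the tool's x, y, z in mm, then the turn, a rotation vector about the tool's x, y, z in degrees, then the opening, from -1 (shut) to 1 (fully open). In form: [[[tx, ty, tz, ax, ay, az, fingers], ...]]. A call has 1 to 12 rows; each row is the pose to reach, as a shift and turn from the pose commanded when the call began, along the tool's axes at that moment; what a row does not reach only later rows make up. A row lasts 1/8 s, in which the tool goes at most 62.5 mm and 10.7 degrees, less where a joint would pass 70% of its speed; a pose out of reach is approached as far as the arm can. A call with a gripper value outside its range is refused whole. The fingers move at their own pace and stop on an object; the grip force is fixed at half the most. Time passes only in rows, so rows that repeat a pose let the fingers close. It gives the time, the measured TCP pose, the force, the opening and the grip force at its end, in the units of the state.
- env.observe(): the state, without advancing time (a new reading comes with each control period).
- env.snapshot(name): name is "side" or "top"; returns (picture, depth): 384x512x3 uint8, red, green, blue; 384x512 float32, m along the optical axis (not along the pixel's ray), 0 where there is no reading.
- env.camera_model(name): a dict with "fx", "fy", "cx", "cy" (pixels), "k1" (the pictures are not rectified: a ray, as slopes to the right and down, at radius r is drawn at 1 + k1 r^2 times it, then the intrinsics apply), "R" (3x3) and "t" (3): a world point X has camera coordinates R X + t. Camera axes: x right, y down, z forward; pixel columns grow to the right and rows downward; lengths in m; the calibration is good to about 2 mm. A picture is of the moment at which its call begins. camera_model takes no time and is no camera call.
- env.hand_in(): hands the job in; it is judged then, once.
Trained networks look in the newest picture that a camera, given by its name, has taken for a name from the list of things; names that differ only in an ending like _2 or _b are one class to them, and where a whole thing is asked for, a point or a joint stands for the part that bears it (a point fixed in the world has none). Each returns a list of dicts, best first, with "conf" (0 to 1); they miss things now and then, are a little off and sometimes report something else, mostly with a low value. They report only what shows in the picture. A call takes as long as a camera call. They do not tell look-alikes from the thing itself.
- env.search_frame(query, camera): "at" ([x, y, z] in m, in the coordinates of the camera as it stood for that picture, good to about 4 mm: the middle of the surface that is visible of it).
- env.trace(query, camera): "pixels" (384x512 bool, what is visible of it).
The state is a dict: "clock": time; "joint_pos": joint angles; "dq": joint speeds; "effort": joint torques, N m; "position": TCP position; "eef_rot": TCP orientation; "contact_force": force on the tool from outside, world axes, zero at the start; "moment": the same for the moment, N m; "grip_width": finger opening in m; "gripper_force": force on a finger pad.
Only numpy, scipy, OpenCV 4.12 (cv2) and the standard library are available. Lean on these libraries where they do the work, as an engineer would, in place of code of your own. Each camera call takes 0.05 s, during which the arm holds its last target. There are 200 camera calls.

## Working session

There is one attempt and no reset: what is moved stays moved. The work goes in short steps, Python scripts to look and compute and a shell command to move; the robot and the scene stay as the last step left them, time stands still between calls to the robot, and variables do not carry over. Pictures are saved under pics/ and viewed, at most 10 in all, crops included, and the job is handed in when it is done.

```bash
ls; mkdir -p pics; python3 - <<'E'
from workcell import env
import cv2,numpy as np
s=env.observe();print(s)
for c in("side","top"):
    p,d=env.snapshot(c);cv2.imwrite(f"pics/{c}0.png",p[:,:,::-1]);np.save(f"pics/{c}0.npy",d)
    m=env.camera_model(c);print(c,m)
    R=np.array(m["R"]);t=np.array(m["t"])
    for q in["carton","mug","mug_loop","hook","hook_bar","runner","bay_mouth","bay_stop","lane_start","board","dripper","server","grinder","canister"]:
        try:
            r=env.search_frame(q,c)
            for h in r[:3]:
                X=np.array(h["at"]);print(q,round(h["conf"],2),np.round(R.T@(X-t),3))
        except Exception as e:print(q,e)
E
```

```text
pics
{'clock': 0.0, 'joint_pos': array([-1.23657807,  0.33290014, -0.06468698,  1.4609501 ,  0.02158447,
        1.34991221, -0.08850293]), 'dq': array([ 0.00095321, -0.00083045,  0.00070215,  0.001246  ,  0.00051037,
        0.00031471,  0.00089981]), 'effort': array([-6.10120915e-04, -6.23244452e+01,  2.42276082e-02, -3.89921844e+01,
       -6.14090497e-02,  3.92022240e-02,  9.85787460e-05]), 'position': array([0.21817882, 0.58525692, 0.22173206]), 'eef_rot': array([-5.57479802e-01, -3.09152552e+00,  2.29444443e-03]), 'contact_force': array([ 0.05195914,  0.31833333, -0.04558265]), 'moment': array([-0.02174965, -0.02123324, -0.02067999]), 'gripper_force': 0.0, 'grip_width': 0.08723677716344728}
side {'fx': 484.0670717624698, 'fy': 484.0670717624698, 'cx': 256.9986909646649, 'cy': 200.42782264589763, 'k1': -0.006543725624913324, 'R': array([[ 0.79745468, -0.60335957, -0.00482351],
       [-0.42101456, -0.55068897, -0.72075544],
       [ 0.43221843,  0.57680056, -0.69317266]]), 't': array([-0.44013605,  0.3242186 ,  1.50620231])}
carton 0.56 [0.491 0.228 0.075]
carton 0.24 [ 0.627 -0
[... 1005 characters left out ...]
]
mug_loop 0.94 [ 0.67  -0.01   0.071]
mug_loop 0.57 [0.502 0.305 0.029]
hook 0.94 [ 0.409 -0.31   0.011]
hook 0.73 [ 0.375 -0.487  0.014]
hook_bar 0.91 [ 0.38  -0.489  0.012]
hook_bar 0.59 [ 0.41  -0.299  0.01 ]
runner 0.58 [ 0.648 -0.084  0.032]
bay_mouth 0.94 [ 0.643 -0.083  0.028]
bay_mouth 0.5 [0.502 0.299 0.03 ]
bay_mouth 0.37 [ 0.67  -0.008  0.076]
bay_stop 0.66 [ 0.637 -0.086  0.034]
lane_start 0.6 [ 0.644 -0.083  0.034]
board 0.85 [0.501 0.303 0.029]
dripper 0.76 [0.686 0.238 0.087]
server 0.88 [0.525 0.407 0.134]
server 0.32 [ 0.409 -0.306  0.01 ]
grinder 0.75 [0.39  0.403 0.16 ]
grinder 0.43 [ 0.648 -0.086  0.034]
canister 0.66 [0.664 0.405 0.156]
canister 0.57 [0.494 0.25  0.078]
```

View pics/side0.png

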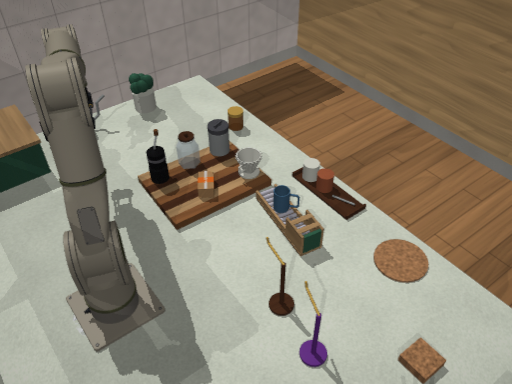

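View pics/top0.png

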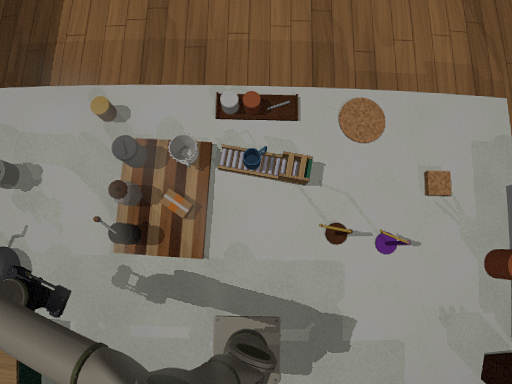

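Candidates for each target:
- **Hook:** brown stand, side (281,303) / top (336,233). The look-alike is the purple stand, side (314,352) / top (386,243).
- **Mug:** blue, side (281,198) / top (252,158). The red and white mugs on the tray, side (326,181) and (311,170), are not it.
- **Carton:** orange band, side (206,182) / top (178,203).

My choices are the brown stand, the blue mug and the banded carton. Next I measure them.

```bash
cat > h.py <<'E'
import numpy as np,cv2
from workcell import env
def cloud(c,d):
    m=env.camera_model(c);v,u=np.mgrid[0:384,0:512]
    x=(u-m["cx"])/m["fx"];y=(v-m["cy"])/m["fy"];a,b=x.copy(),y.copy()
    for _ in range(8):
        f=1+m["k1"]*(a*a+b*b);a,b=x/f,y/f
    P=np.dstack([a*d,b*d,d])-np.array(m["t"]);W=P@np.array(m["R"]);W[d==0]=np.nan
    return W
def proj(c,X):
    m=env.camera_model(c);q=np.atleast_2d(X)@np.array(m["R"]).T+np.array(m["t"]);a=q[:,:2]/q[:,2:]
    a=a*(1+m["k1"]*(a**2).sum(1,keepdims=True));return a*m["fx"]+[m["cx"],m["cy"]]
E
python3 - <<'E'
from h import *
big=[]
for c in("top","side"):
    p,d=env.snapshot(c);W=cloud(c,d)
    def rep(q,k=0,box=None):
        r=env.trace(q,c)
        for h in r[:2]:
            P=W[h["pixels"]];P=P[~np.isnan(P[:,0])];print(c,q,round(h["conf"],2),len(P),"med",np.round(np.median(P,0),3),"zr",np.round(np.percentile(P[:,2],[2,98]),3))
        return [ (W[h["pixels"]],h) for h in r[:2]]
    P=rep("carton")[0][0];P=P[P[:,2]>.068]
    print("  carton top rect",len(P),cv2.minAreaRect((P[:,:2]*1000).astype(np.float32)))
    P=rep("mug")[0][0];T=P[P[:,2]>.110]
    print("  rim",cv2.minEnclosingCircle((T[:,:2]*1000).astype(np.float32)), "mean",T.mean(0))
    L=P[(P[:,2]<.112)];ctr=T.mean(0)[:2];r=np.hypot(*(L[:,:2]-ctr).T);H=L[(r>.037)];print("  handle",len(H),H.mean(0))
    P=rep("runner")[0][0]
    for lo,hi in((.036,.048),(.09,.102)):
        Q=P[(P[:,2]>lo)&(P[:,2]<hi)];print("  runner",lo,len(Q),cv2.minAreaRect((Q[:,:2]*1000).astype(np.float32)))
    # brass bars: any points near z .19-.225 in region
    Z=(W[...,2]>.185)&(W[...,2]<.225)&(W[...,1]<-.2)&(W[...,0]>.25)&(W[...,0]<.6)&(W[...,1]>-.65)
    n,l=cv2.connectedComponents(Z.astype(np.uint8),connectivity=8)
    for i in range(1,n):
        Q=W[l==i]
        if len(Q)>4:print("  bar",len(Q),"pix",np.argwhere(l==i).mean(0)[::-1],"min",Q.min(0).round(3),"max",Q.max(0).round(3)); print(np.round(Q[np.argsort(Q[:,0])],3).tolist()[::max(1,len(Q)//8)])
    for cen in((.39,-.31),(.37,-.49)):
        B=W[(np.hypot(W[...,0]-cen[0],W[...,1]-cen[1])<.07)&(W[...,2]>.006)&(W[...,2]<.03)]
        print("  base",cv2.minEnclosingCircle((B[:,:2]*1000).astype(np.float32)),np.median(B[:,2]))
    w=dict(top=(100,80,430,270),side=(130,110,370,370))[c];x0,y0,x1,y1=w
    im=cv2.resize(p[y0:y1,x0:x1,::-1],None,fx=2.4 if c=="top" else 2.3,fy=2.4 if c=="top" else 2.3,interpolation=cv2.INTER_CUBIC);cv2.imwrite(f"pics/{c}crop.png",im)
E
```

```text
top carton 0.95 481 med [0.496 0.246 0.074] zr [0.04  0.079]
  carton top rect 446 ((499.02978515625, 249.90179443359375), (97.60353088378906, 57.09657287597656), 55.297828674316406)
top mug 0.76 342 med [ 0.67  -0.008  0.074] zr [0.034 0.12 ]
  rim ((666.3492431640625, -13.645612716674805), 41.859745025634766) mean [ 0.65881875 -0.00783692  0.11610595]
  handle 35 [ 0.69135641 -0.04488507  0.07262752]
top runner 0.68 2147 med [ 0.645 -0.08   0.034] zr [0.007 0.098]
  runner 0.036 355 ((650.3649291992188, -46.7796630859375), (314.9356689453125, 89.37865447998047), 80.43985748291016)
  runner 0.09 417 ((643.5623168945312, -93.00062561035156), (232.7267608642578, 88.5516357421875), 80.6087646484375)
  bar 91 pix [336.10989011 228.26373626] min [ 0.407 -0.319  0.189] max [ 0.429 -0.214  0.217]
[[0.407, -0.306, 0.2], [0.41, -0.319, 0.197], [0.413, -0.312, 0.202], [0.416, -0.275, 0.201], [0.416, -0.313, 0.198], [0.419, -0.289, 0.207], [0.421, -0.227, 0.195], [0.424, -0.24, 0.205], [0.429, -0.214, 0.216]]
  bar 97 pix [395.35051546 237.17525773] min [ 0.372 -0.503  0.188] max [ 0.417 -0.40
[... 1338 characters left out ...]

[[0.398, -0.317, 0.205], [0.404, -0.309, 0.201], [0.408, -0.291, 0.198], [0.41, -0.306, 0.202], [0.413, -0.294, 0.198], [0.416, -0.248, 0.205], [0.419, -0.226, 0.205], [0.422, -0.217, 0.213], [0.427, -0.216, 0.217]]
  bar 145 pix [312.27586207 302.37241379] min [ 0.367 -0.504  0.186] max [ 0.411 -0.399  0.222]
[[0.367, -0.494, 0.189], [0.371, -0.499, 0.2], [0.377, -0.481, 0.205], [0.381, -0.48, 0.204], [0.388, -0.461, 0.202], [0.394, -0.451, 0.204], [0.4, -0.432, 0.2], [0.405, -0.405, 0.207], [0.411, -0.406, 0.22]]
  base ((388.8078308105469, -309.5528259277344), 63.45970153808594) 0.011783612986981603
  base ((374.6903381347656, -488.79290771484375), 67.06979370117188) 0.011954565771961072
```

View pics/topcrop.png

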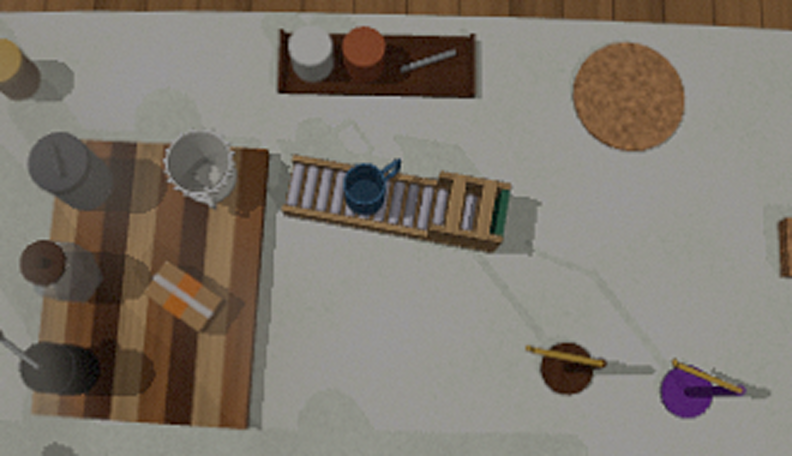

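```bash
cat >> h.py <<'E'
def grab(c):
    p,d=env.snapshot(c);return p,cloud(c,d)
E
python3 - <<'E'
from h import *
from scipy.optimize import least_squares
for c in("top","side"):
    p,W=grab(c);print(c)
    hsv=cv2.cvtColor(p,cv2.COLOR_RGB2HSV).astype(int)
    # bar
    S=W[(W[...,2]>.193)&(W[...,2]<.225)&(abs(W[...,0]-.415)<.04)&(abs(W[...,1]+.265)<.07)]
    L=S[S[:,2]<.21];vx,vy,x,y=cv2.fitLine((L[:,:2]*1000).astype(np.float32),cv2.DIST_HUBER,0,.01,.01).ravel()
    if vy<0:vx,vy=-vx,-vy
    s=(S[:,:2]*1000-[x,y])@[vx,vy];print(" bar dir",np.degrees(np.arctan2(vy,vx)),"pt",x,y,"ends",[x+vx*s.min(),y+vy*s.min()],[x+vx*s.max(),y+vy*s.max()],"ztop",np.percentile(L[:,2],[50,90]))
    # post
    Q=W[(W[...,2]>.04)&(W[...,2]<.18)&(np.hypot(W[...,0]-.405,W[...,1]+.31)<.03)];print(" post",len(Q),Q.mean(0)*1000)
    # mug
    r0=np.hypot(W[...,0]-.664,W[...,1]+.010)
    T=W[(r0<.042)&(W[...,2]>.113)&(W[...,2]<.126)][:,:2]
    f=least_squares(lambda q:np.hypot(*(T-q[:2]).T)-q[2],[.664,-.01,.028],loss="soft_l1",f_scale=.002)
    print(" rim",len(T),f.x*1000)
    C=f.x[:2];B=(hsv[...,0]>95)&(hsv[...,0]<118)&(hsv[...,1]>90);r=np.hypot(W[...,0]-C[0],W[...,1]-C[1])
    H=W[B&(r>.036)&(r<.075)&(W[...,2]>.05)&(W[...,2]<.118)];v=H[:,:2].mean(0)-C
    print(" handle",len(H),H.mean(0),H[:,2].min(),H[:,2].max(),"ang",np.degrees(np.arctan2(v[1],v[0])),"rmax",np.hypot(*(H[:,:2]-C).T).max())
    # runner
    u=np.array([np.cos(np.radians(-99.5)),np.sin(np.radians(-99.5))])
    Q=W[(W[...,2]>.088)&(W[...,2]<.102)&(W[...,1]<-.06)&(W[...,1]>-.25)&(abs(W[...,0]-.63)<.08)]
    rc=cv2.minAreaRect((Q[:,:2]*1000).astype(np.float32));print(" bay",len(Q),rc)
    Q=W[(W[...,2]>.037)&(W[...,2]<.047)&(W[...,1]<.14)&(W[...,1]>-.09)&(abs(W[...,0]-.66)<.08)]
    print(" guides",len(Q),cv2.minAreaRect((Q[:,:2]*1000).astype(np.float32)))
    G=W[(hsv[...,0]>60)&(hsv[...,0]<95)&(hsv[...,1]>100)&(abs(W[...,1]+.17)<.06)&(abs(W[...,0]-.63)<.1)];print(" green",len(G),G.mean(0),G.min(0),G.max(0))
E
```

```text
top
 bar dir 81.76987 pt 417.02765 -271.7383 ends [np.float64(410.1708667825061), np.float64(-319.1444847017203)] [np.float64(425.4293241760666), np.float64(-213.65111262239947)] ztop [0.20151346 0.20428343]
 post 38 [ 409.5722163  -305.7416824   107.67983411]
 rim 64 [657.2271444   -5.2661648   28.17061815]
 handle 26 [ 0.68906062 -0.0453837   0.08328072] 0.05050222268464317 0.11114823416406176 ang -51.56780822858137 rmax 0.06318328937057008
 bay 460 ((633.0285034179688, -156.79307556152344), (104.15855407714844, 89.4334487915039), 81.2452392578125)
 guides 339 ((659.9564208984375, 7.962486267089844), (210.6338348388672, 89.18782806396484), 80.56231689453125)
 green 82 [ 0.62969511 -0.20040217  0.07720798] [ 0.59969718 -0.21103994  0.02648109] [ 0.6598825  -0.19252448  0.09187593]
side
 bar dir 80.19082 pt 414.00467 -270.28674 ends [np.float64(405.7660499322348), np.float64(-317.9377735613281)] [np.float64(424.2431432759311), np.float64(-211.068829981714)] ztop [0.20286773 0.20732323]
 post 140 [ 404.24794552 -315.29153783  112.26102783]
 rim 69 [654.01683088  -5.61256192  28.13223015]
 handle 25 [ 0.68654044 -0.04697767  0.0891464 ] 0.050185654315610756 0.11506372493949059 ang -51.82355022206188 rmax 0.06398815623975727
 bay 423 ((630.2841796875, -157.8844757080078), (106.91007232666016, 92.23658752441406), 81.03398895263672)
 guides 224 ((656.4833374023438, 8.588951110839844), (212.47032165527344, 91.96282958984375), 80.90217590332031)
 green 253 [ 0.6251505  -0.20656365  0.05940919] [ 0.59161341 -0.21466472  0.01417444] [ 0.65711781 -0.19473225  0.09587767]
```

The crop shows the blue mug at (365,188) with its handle to the lower right in the world. The brown stand's bar runs (603,364)→(528,348), and the carton is at (187,295). These match the choices above.

```bash
cat >> h.py <<'E'
from scipy.spatial.transform import Rotation as Ro
def tool(yaw,tilt=0):
    y=np.array([np.cos(np.radians(yaw)),np.sin(np.radians(yaw)),0]);z=np.array([0,0,-1.]);x=np.cross(y,z)
    return Ro.from_matrix(np.c_[x,y,z])*Ro.from_euler('y',tilt,degrees=True)
def rel(pos,yaw,tilt=0):
    s=env.observe();A=Ro.from_rotvec(s["eef_rot"])
    t=A.inv().apply(np.array(pos)-s["position"])*1000;r=(A.inv()*tool(yaw,tilt)).as_rotvec(degrees=True)
    print("shift",t.round(1),"turn",r.round(1))
E
python3 - <<'E'
from h import *
rel([.6555,-.0055,.28],38.3);rel([.6555,-.0055,.15],38.3)
E
```

```text
shift [-616.2 -401.2  -57.5] turn [ 0.  -0.  31.3]
shift [-616.2 -401.2   72.5] turn [ 0.  -0.  31.3]
```

```bash
python3 -m inch '[[[0,0,-58,0,0,0,1],[-50,-32,-58,0,0,3,1],[-108,-70,-58,0,0,6,1],[-160,-104,-58,0,0,9,1],[-212,-138,-58,0,0,12,1],[-264,-172,-58,0,0,15,1],[-316,-206,-58,0,0,18,1],[-368,-240,-58,0,0,21,1],[-420,-273,-58,0,0,24,1],[-472,-307,-58,0,0,27,1],[-524,-341,-58,0,0,31,1],[-576,-375,-58,0,0,31,1]]]'; python3 -c "
from h import *
rel([.6555,-.0055,.15],38.3);rel([.6555,-.0055,.075],38.3)"
```

```text
clock: 3.5
position: [0.6263, 0.034, 0.2808]
eef_rot: [1.364, 2.83, 0.001]
contact_force: [1.5, 0.6, 0.0]
grip_width: 0.0872
gripper_force: 0.0
shift [-49.1  -1.9 130.8] turn [0.  0.  0.2]
shift [-49.1  -2.  205.8] turn [0.  0.  0.2]
```

```bash
python3 -m inch '[[[-49,-2,40,0,0,0,1],[-49,-2,85,0,0,0,1],[-49,-2,125,0,0,0,1],[-49,-2,160,0,0,0,1],[-49,-2,185,0,0,0,1],[-49,-2,203,0,0,0,1],[-49,-2,206,0,0,0,1],[-49,-2,206,0,0,0,1]]]'; python3 - <<'E'
from h import *
rel([.6555,-.0055,.075],38.3);print(env.observe()["joint_pos"].round(2))
p,W=grab("side");cv2.imwrite("pics/s1.png",cv2.resize(p[130:290,180:390,::-1],None,fx=3.5,fy=3.5,interpolation=cv2.INTER_CUBIC))
E
```

```text
clock: 4.5
position: [0.6548, -0.0041, 0.0753]
eef_rot: [1.363, 2.83, 0.001]
contact_force: [-0.4, -0.3, 0.1]
grip_width: 0.0869
gripper_force: 0.0
shift [-1.6 -0.3  0.3] turn [0.1 0.  0.3]
[-0.38  0.53  0.43  1.56 -0.24  1.1   0.78]
```

View pics/s1.png

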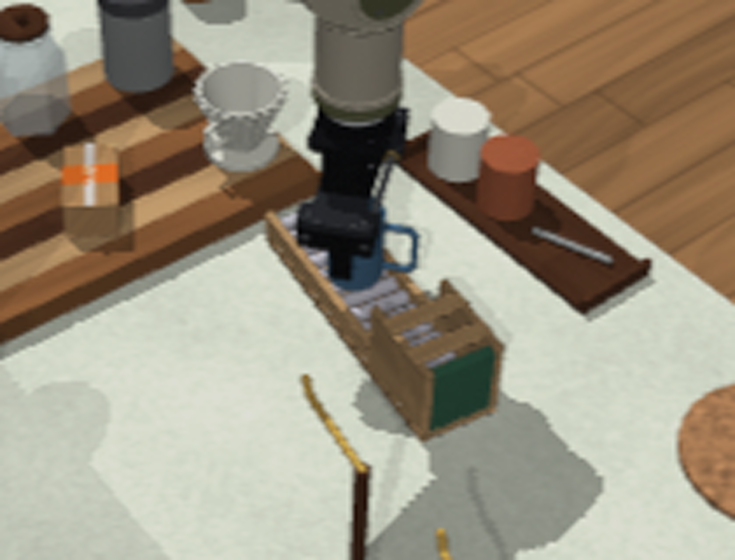

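The fingers straddle the mug at (350,250) with the handle free at (403,250), so I close and lift.

```bash
python3 -m inch '[[[0,0,0,0,0,0,-1],[0,0,0,0,0,0,-1],[0,0,0,0,0,0,-1],[0,0,0,0,0,0,-1],[0,0,0,0,0,0,-1],[0,0,-15,0,0,0,-1],[0,0,-50,0,0,0,-1],[0,0,-95,0,0,0,-1],[0,0,-130,0,0,0,-1],[0,0,-140,0,0,0,-1],[0,0,-140,0,0,0,-1]]]'; python3 - <<'E'
from h import *
p,W=grab("side");cv2.imwrite("pics/s2.png",cv2.resize(p[80:240,180:390,::-1],None,fx=3.5,fy=3.5,interpolation=cv2.INTER_CUBIC))
hsv=cv2.cvtColor(p,cv2.COLOR_RGB2HSV).astype(int);s=env.observe();C=s["position"][:2];z0=s["position"][2]-.041
B=(hsv[...,0]>95)&(hsv[...,0]<118)&(hsv[...,1]>90);r=np.hypot(W[...,0]-C[0],W[...,1]-C[1])
H=W[B&(r>.036)&(r<.075)&(abs(W[...,2]-z0-.045)<.06)];v=H[:,:2].mean(0)-C
print(len(H),H.mean(0),np.degrees(np.arctan2(v[1],v[0])),"z",H[:,2].min()-z0,H[:,2].max()-z0)
M=W[B&(r<.04)];print(M[:,2].min(),M[:,2].max(),z0)
E
```

```text
clock: 5.92
position: [0.6541, -0.0041, 0.2143]
eef_rot: [-1.363, -2.83, -0.0]
contact_force: [-1.4, -0.3, -2.9]
grip_width: 0.0578
gripper_force: 29.9
53 [ 0.67039115 -0.04265641  0.21912146] -66.63475580737071 z 0.01368277582770519 0.08013738520369898
0.17701321087446711 0.26062243665460655 0.17223329906879267
```

View pics/s2.png

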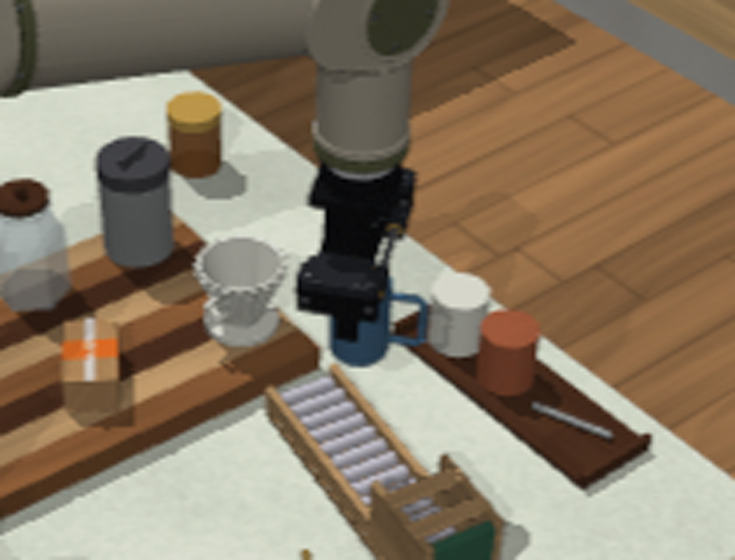

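```bash
python3 - <<'E'
from h import *
for c in("side","top"):
    p,W=grab(c);s=env.observe();C=s["position"][:2];z0=.172
    hsv=cv2.cvtColor(p,cv2.COLOR_RGB2HSV).astype(int)
    B=(hsv[...,0]>95)&(hsv[...,0]<118)&(hsv[...,1]>90)
    r=np.hypot(W[...,0]-C[0],W[...,1]-C[1]);m=B&(r<.08)&(abs(W[...,2]-z0-.045)<.06)
    for lo,hi in((.045,.075),(.054,.075)):
        H=W[m&(r>lo)&(r<hi)];v=H[:,:2]-C;print(c,len(H),H.mean(0).round(4) if len(H) else"",np.degrees(np.arctan2(v[:,1].mean(),v[:,0].mean())),"rmax",np.hypot(*v.T).max() if len(H) else "", "z",H[:,2].min()-z0 if len(H) else "",H[:,2].max()-z0 if len(H) else "")
    M=W[m&(r<.037)];
    if len(M):print("body",len(M),M.min(0),M.max(0))
    T=W[m&(W[...,2]>.248)];print("rim",len(T),T.min(0) if len(T) else"",T.max(0) if len(T) else "")
E
```

```text
side 30 [ 0.6889 -0.0522  0.2222] -53.702647752246314 rmax 0.06711824273764422 z 0.019250258293567024 0.080275021787028
side 24 [ 0.6907 -0.0538  0.2222] -53.1642804598673 rmax 0.06711824273764422 z 0.019250258293567024 0.07539764538123947
body 160 [ 0.62142853 -0.04090512  0.1755911 ] [ 0.67435676 -0.00494761  0.2565526 ]
rim 11 [ 0.65839267 -0.04668862  0.24825765] [ 0.68419422 -0.02785576  0.2565526 ]
top 0  nan rmax  z  
top 0  nan rmax  z  
rim 0  <stdin>:8: RuntimeWarning: Mean of empty slice.
  ret = ret.dtype.type(ret / rcount)
```

The mug is held level and its handle is free at (410,320). Next is the carry to the hook.

```bash
python3 -c "
from h import *
rel([.53,-.08,.215],-99)"; python3 -m inch '[[[0,0,0,0,0,10,-1],[0,0,0,0,0,20,-1],[0,0,0,0,0,30,-1],[0,0,0,0,0,40,-1],[0,0,0,0,0,50,-1],[0,0,0,0,0,60,-1],[0,0,0,0,0,70,-1],[0,0,0,0,0,80,-1],[0,0,0,0,0,90,-1],[0,0,0,0,0,100,-1],[0,0,0,0,0,110,-1],[0,0,0,0,0,120,-1]]]'; python3 -c "
from h import *
print(env.observe()['joint_pos'].round(2));rel([.53,-.08,.215],-99);rel([.4734,-.1811,.204],-99)"
```

```text
shift [  17.5 -143.9   -2. ] turn [-2.000e-01  1.000e-01  1.376e+02]
clock: 7.58
position: [0.6537, -0.004, 0.2131]
eef_rot: [3.133, 0.225, -0.003]
contact_force: [0.2, -0.2, -3.2]
grip_width: 0.0579
gripper_force: 29.9
[-0.66  0.51  0.86  1.43 -0.39  1.38 -1.22]
shift [-133.3   57.5   -1.6] turn [ 0.   0.1 17.2]
shift [-203.8  149.5    9.5] turn [ 0.   0.1 17.2]
```

```bash
python3 -m inch '[[[-40,15,-1,0,0,6,-1],[-88,38,-1,0,0,12,-1],[-133,58,-1,0,0,17,-1],[-160,92,2,0,0,17,-1],[-180,122,6,0,0,17,-1],[-197,142,9,0,0,17,-1],[-204,150,10,0,0,17,-1],[-204,150,10,0,0,17,-1],[-204,150,10,0,0,17,-1]]]'; python3 - <<'E'
from h import *
rel([.4734,-.1811,.204],-99);rel([.4593,-.270,.204],-99);print(env.observe()['joint_pos'].round(2))
for c in("side","top"):
    p,W=grab(c);s=env.observe();C=s["position"][:2];z0=.162
    hsv=cv2.cvtColor(p,cv2.COLOR_RGB2HSV).astype(int)
    B=(hsv[...,0]>95)&(hsv[...,0]<118)&(hsv[...,1]>90)
    r=np.hypot(W[...,0]-C[0],W[...,1]-C[1]);m=B&(r<.08)&(abs(W[...,2]-z0-.045)<.06)
    H=W[m&(r>.045)]
    if len(H):v=H[:,:2]-C;print(c,len(H),H.mean(0),np.degrees(np.arctan2(v[:,1].mean(),v[:,0].mean())),H.min(0),H.max(0))
    S=W[(W[...,2]>.193)&(W[...,2]<.225)&(abs(W[...,0]-.415)<.03)&(W[...,1]<-.2)&(W[...,1]>-.34)]
    print(len(S),S.min(0),S.max(0))
    if c=="side":cv2.imwrite("pics/s3.png",cv2.resize(p[170:330,170:380,::-1],None,fx=3.5,fy=3.5,interpolation=cv2.INTER_CUBIC))
E
```

```text
clock: 8.7
position: [0.4756, -0.1815, 0.2045]
eef_rot: [3.133, -0.228, 0.0]
contact_force: [0.3, 0.5, -2.3]
grip_width: 0.0583
gripper_force: 29.9
shift [-2.3 -0.1  0.5] turn [ 0.  -0.   0.7]
shift [-3.3 89.9  0.5] turn [ 0.  -0.   0.7]
[-0.76  0.12  1.12  1.83 -0.11  1.26 -1.32]
side 33 [ 0.4142212  -0.17571729  0.21596366] 174.50486193971682 [ 0.40316083 -0.18085864  0.17765979] [ 0.42934197 -0.17227815  0.24410383]
109 [ 0.39985512 -0.3180304   0.19358103] [ 0.44471116 -0.20054243  0.22355078]
20 [ 0.40673724 -0.31873319  0.19924378] [ 0.41612103 -0.3018961   0.20533082]
```

View pics/s3.png

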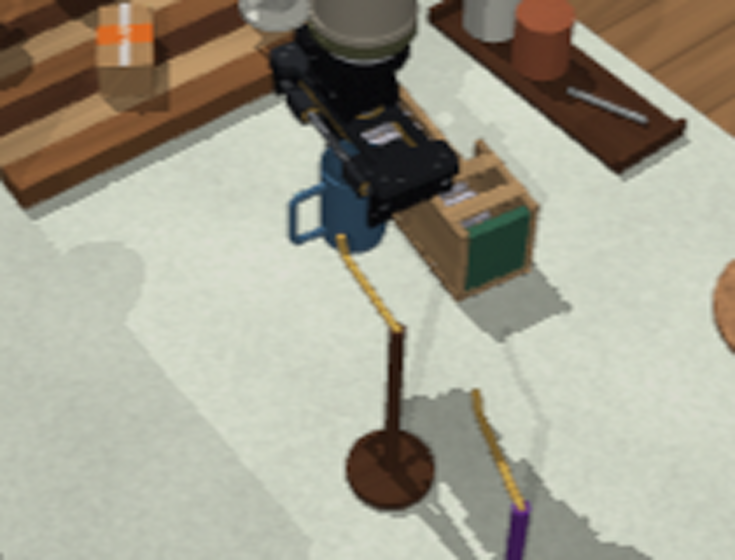

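```bash
python3 - <<'E'
from h import *
e=lambda a:np.array([np.cos(np.radians(a)),np.sin(np.radians(a)),0])
b=np.array([.408,-.3125,.2])
for d in(0,.06,.1,.13,.14):print(d,((proj("side",b+d*e(81))[0]-170)*3.5).round(0))
print("tiptop",((proj("side",b+[0,0,.018]+.1*e(81))[0]-170)*3.5).round(0))
C=env.observe()["position"]-[0,0,.042];h=e(171.5)
for n,r,z in(("in top",.03,.068),("out top",.057,.068),("out bot",.057,.022),("in bot",.03,.022),("ctr",.044,.045)):print(n,((proj("side",C+r*h+[0,0,z])[0]-170)*3.5).round(0))
E
```

```text
0 [395. 331.]
0.06 [358. 280.]
0.1 [335. 248.]
0.13 [318. 225.]
0.14 [312. 217.]
tiptop [335. 234.]
in top [330. 187.]
out top [302. 198.]
out bot [302. 234.]
in bot [329. 223.]
ctr [315. 211.]
```

```bash
python3 - <<'E'
from h import *
p,W=grab("side")
hsv=cv2.cvtColor(p,cv2.COLOR_RGB2HSV).astype(int)
B=(hsv[...,0]>95)&(hsv[...,0]<118)&(hsv[...,1]>90)
for r in range(218,246):print(r,"".join("#" if B[r,c] else("y" if (15<hsv[r,c,0]<32 and hsv[r,c,1]>110) else ".") for c in range(246,296)))
e=lambda a:np.array([np.cos(np.radians(a)),np.sin(np.radians(a)),0])
C=env.observe()["position"]-[0,0,.042];h=e(171.5);b=np.array([.408,-.3125,.2])
for n,r,z in(("in top",.03,.068),("out top",.057,.068),("out bot",.057,.022),("in bot",.03,.022),("Otop",.065,.076),("Obot",.065,.014)):print(n,proj("side",C+r*h+[0,0,z])[0].round(1))
for d in(0,.05,.09,.14):print(d,proj("side",b+d*e(81))[0].round(1))
Y=(hsv[...,0]>15)&(hsv[...,0]<32)&(hsv[...,1]>110);
for r in range(236,268,3):print(r,np.flatnonzero(Y[r,255:300])+255)
E
```

```text
218 ................######............................
219 ................######............................
220 ................######............................
221 ................#######...........................
222 ................########....y.....................
223 ..............###########..yy.....................
224 ............#############..y......................
225 ..........###...##########.y......................
226 ........###.....##############........#...#.....y.
227 ........#.......##############.................yyy
228 .......##.......##############...............yyyyy
229 .......#........##############...........yyyyyyyyy
230 .......#........#############..........yyyyyyyyyyy
231 .......#........#############.......y.yyy.yyyyyy.y
232 .......#........#############...........yyyyyy.yyy
233 .......#........##############...#....yyyyyyyyyyyy
234 .......#........##################....yyyyyyyyyyyy
235 .......#.......###################.....yyyyyyyyyyy
236 .......#.....#######...##########.......yyyyyyyyyy
237 .......#...###...##.yyy##########........yyyyyyyyy

[... 267 characters left out ...]
..yy.yy
243 ......................yy......................yyyy
244 .......................yy.....................y..y
245 .......................yyy.......................y
in top [264.2 223.4]
out top [256.2 226.6]
out bot [256.3 237.1]
in bot [264.1 233.8]
Otop [253.8 225.7]
Obot [254.  239.8]
0 [282.8 264.5]
0.05 [274.1 252.4]
0.09 [267.4 243.2]
0.14 [259.3 232.1]
236 [286 287 288 289 290 291 292 293 294 295 296 297 298 299]
239 [267 268 289 290 291 292 293 294 295 296 297 298 299]
242 [268 269 291 292 294 295 296 297 298 299]
245 [269 270 271 295 296 297 298 299]
248 [271 272 273 296 297 298 299]
251 [273 274 275 298 299]
254 [276 277]
257 [278 279]
260 [280 281]
263 [282 283 284]
266 []
```

```bash
python3 - <<'E'
from h import *
print(env.observe()["position"])
p,W=grab("side")
print("outer bar",np.median(W[228:237,253],0).round(4),W[228:237,253,0].round(4))
print("body left edge",np.median(W[227:235,263],0).round(4))
for r,c in((239,267),(242,268),(245,270),(248,272),(251,274),(254,276),(257,278),(260,280)):print(r,W[r,c:c+2].round(4).tolist())
E
```

```text
[ 0.47534283 -0.18195529  0.20449654]
outer bar [ 0.405  -0.1762  0.2197] [0.4053 0.4041 0.4057 0.4026 0.4045 0.4052 0.405  0.4045 0.4053]
body left edge [ 0.4378 -0.1823  0.2095]
239 [[0.4241, -0.2192, 0.2131], [0.4257, -0.2218, 0.2143]]
242 [[0.426, -0.2217, 0.2008], [0.4467, -0.2007, 0.1673]]
245 [[0.4218, -0.2364, 0.2038], [0.5351, -0.1026, 0.0013]]
248 [[0.4189, -0.2494, 0.2046], [0.5356, -0.1134, -0.0049]]
251 [[0.4161, -0.2622, 0.2053], [0.4196, -0.2625, 0.2029]]
254 [[0.4148, -0.2731, 0.2031], [0.4164, -0.2757, 0.2045]]
257 [[0.411, -0.2869, 0.2059], [0.4132, -0.2886, 0.2059]]
260 [[0.4101, -0.2971, 0.2032], [0.4098, -0.3018, 0.2079]]
```

The cloud shows the opening sits about 10 mm too far toward the robot relative to the bar. I shift it by that much, then thread it on.

```bash
python3 -m inch '[[[5,0,0,0,0,1,-1],[10,0,0,0,0,1,-1],[10,0,0,0,0,1,-1],[10,8,0,0,0,1,-1],[9,18,0,0,0,1,-1],[9,24,0,0,0,1,-1],[9,24,0,0,0,1,-1]]]'; python3 - <<'E'
from h import *
p,W=grab("side")
hsv=cv2.cvtColor(p,cv2.COLOR_RGB2HSV).astype(int)
B=(hsv[...,0]>95)&(hsv[...,0]<118)&(hsv[...,1]>90)
for r in range(226,256):print(r,"".join("#" if B[r,c] else("y" if (15<hsv[r,c,0]<32 and hsv[r,c,1]>110) else ".") for c in range(250,290)))
H=B&(W[...,0]<.425)&(W[...,1]>-.26)&(W[...,2]>.185)&(W[...,2]<.225);Q=W[H];print(len(Q),Q.mean(0),Q[:,0].min())
E
```

```text
clock: 9.78
position: [0.4799, -0.2086, 0.2046]
eef_rot: [3.131, -0.261, 0.0]
contact_force: [0.6, 0.5, -2.2]
grip_width: 0.0583
gripper_force: 29.9
226 ...................#######..............
227 ..................#########.............
228 ...............#############..y.........
229 .............###############.yy.........
230 ...........####....##########...........
231 ..........##.......#############........
232 ..........#........#############........
233 ..........#........#############........
234 ..........#........#############........
235 ..........#........#############........
236 ..........#........#############........
237 ..........#......yy#############.......y
238 ..........#......yy.############....#.yy
239 ..........#......yy.#################..y
240 ..........#......yy.################....
241 ..........#...##.yyy################....
242 ..........#####...yy.###############....
243 ............#.....yyy##############.....
244 ...................yy.############......
245 ...................yyy..########........
246 ....................yy..................
247 .....................yy.................
248 .....................yy.................
249 ......................yy................
250 .......................yy...............
251 .......................yyy..............
252 ........................yy..............
253 .........................yy.............
254 ..........................yy............
255 ..........................yy............
12 [ 0.414762   -0.20170075  0.20076767] 0.41046781052960285
```

```bash
python3 -m inch '[[[0,8,0,0,0,0,-1],[0,16,0,0,0,0,-1],[0,24,0,0,0,0,-1],[0,32,0,0,0,0,-1],[0,40,0,0,0,0,-1],[0,48,0,0,0,0,-1],[0,55,0,0,0,0,-1],[0,60,0,0,0,0,-1],[0,60,0,0,0,0,-1]]]'; python3 - <<'E'
from h import *
p,W=grab("side")
hsv=cv2.cvtColor(p,cv2.COLOR_RGB2HSV).astype(int)
B=(hsv[...,0]>95)&(hsv[...,0]<118)&(hsv[...,1]>90)
for r in range(232,272):print(r,"".join("#" if B[r,c] else("y" if (15<hsv[r,c,0]<32 and hsv[r,c,1]>110) else ".") for c in range(255,300)))
H=B&(W[...,0]<.415)&(W[...,1]>-.29)&(W[...,2]>.185)&(W[...,2]<.225);Q=W[H];print(len(Q),Q.mean(0),Q[:,0].min())
E
```

```text
clock: 10.95
position: [0.4702, -0.2675, 0.2045]
eef_rot: [3.131, -0.26, -0.0]
contact_force: [0.6, 0.1, -3.0]
grip_width: 0.0579
gripper_force: 29.9
232 ........................####....####.........
233 ........................#####................
234 ........................######...............
235 ........................#######..............
236 ........................######...............
237 ............y...........######...............
238 ............y...........######...............
239 ............y...........#######..............
240 ............yy.........#########.............
241 ............yy........##########.....y.......
242 .............y......#############...yy.......
243 .............yy..####..###########.yy........
244 ..............y.###....############.y........
245 ...............##......############..........
246 ..............##.......###############.......
247 ..............#.yy.....###############.......
248 ..............#.yy.....###############.......
249 ..............#..yy....###############.......
250 ..............#...yy...##############........

[... 409 characters left out ...]
...................yyy..#######.........
260 .........................yy..................
261 .........................yy..................
262 ..........................yyy................
263 ...........................yyy...............
264 ...........................yyy...............
265 .............................................
266 .............................................
267 .............................................
268 .............................................
269 .............................................
270 .............................................
271 .............................................
13 [ 0.40250643 -0.26030641  0.20089136] 0.3983402104091737
```

The bar now passes through the handle: yellow pixels inside the opening and the tip beyond it. I lower it gently.

```bash
python3 -m inch '[[[0,0,5,0,0,0,-1],[0,0,10,0,0,0,-1],[0,0,15,0,0,0,-1],[0,0,19,0,0,0,-1],[0,0,22,0,0,0,-1],[0,0,24,0,0,0,-1],[0,0,24,0,0,0,-1]]]'; 
```

```text
clock: 11.88
position: [0.4703, -0.267, 0.1804]
eef_rot: [-3.131, 0.259, 0.0]
contact_force: [-0.8, -0.5, -2.1]
grip_width: 0.0581
gripper_force: 29.9
```

```bash
python3 -m inch '[[[-2.5,0,4.3,0,-5,0,-1],[-5.3,0,8.6,0,-10,0,-1],[-8.5,0,12.5,0,-15,0,-1],[-12,0,16.2,0,-20,0,-1],[-16,0,19.5,0,-25,0,-1],[-20,0,22.5,0,-30,0,-1],[-20,0,22.5,0,-30,0,-1]]]'; python3 - <<'E'
from h import *
p,W=grab("side");print(env.observe()["joint_pos"].round(2))
cv2.imwrite("pics/s4.png",cv2.resize(p[200:320,220:350,::-1],None,fx=5,fy=5,interpolation=cv2.INTER_CUBIC))
E
```

```text
clock: 12.75
position: [0.4512, -0.2636, 0.1567]
eef_rot: [-2.984, 0.245, 0.802]
contact_force: [-0.7, -0.9, -2.5]
grip_width: 0.058
gripper_force: 29.9
[-0.24  0.73  0.95  1.44 -0.31  1.71 -0.99]
```

View pics/s4.png

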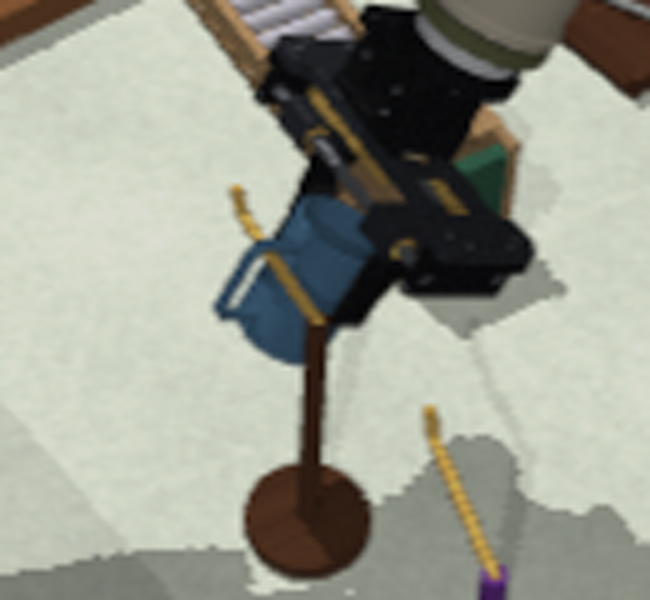

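The handle is over the brown stand's bar, which runs from (235,190) to (320,320) through the handle, and the mug is tilted under it. Now I lower to contact.

```bash
python3 -m inch '[[[1,0,1.7,0,0,0,-1],[2,0,3.4,0,0,0,-1],[2,0,3.4,0,0,0,-1]]]';python3 -m inch '[[[1,0,1.7,0,0,0,-1],[2,0,3.4,0,0,0,-1],[2,0,3.4,0,0,0,-1]]]'
```

```text
clock: 13.18
position: [0.4507, -0.2638, 0.1546]
eef_rot: [-2.984, 0.247, 0.798]
contact_force: [0.2, -0.2, 1.4]
grip_width: 0.0578
gripper_force: 29.9
clock: 13.55
position: [0.4507, -0.2644, 0.1515]
eef_rot: [-2.985, 0.247, 0.799]
contact_force: [1.3, -2.0, 8.9]
grip_width: 0.058
gripper_force: 29.9
```

```bash
python3 -m inch '[[[-1,0,-1.7,0,0,0,-1],[-1,0,-1.7,0,0,0,0.4],[-1,0,-1.7,0,0,0,0.6],[-1,0,-1.7,0,0,0,1],[-1,0,-1.7,0,0,0,1],[-1,0,-1.7,0,0,0,1],[-1,0,-1.7,0,0,0,1],[-1,0,-1.7,0,0,0,1]]]'; python3 - <<'E'
from h import *
p,W=grab("side")
cv2.imwrite("pics/s5.png",cv2.resize(p[200:320,220:350,::-1],None,fx=5,fy=5,interpolation=cv2.INTER_CUBIC))
E
```

```text
clock: 14.55
position: [0.4507, -0.2637, 0.1521]
eef_rot: [-2.984, 0.246, 0.8]
contact_force: [0.1, 0.3, 0.6]
grip_width: 0.0869
gripper_force: 0.0
```

View pics/s5.png

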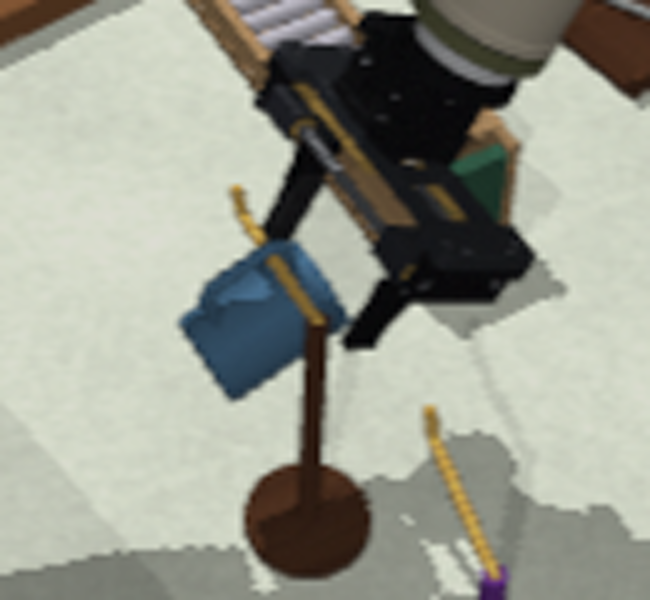

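The mug hangs freely from the bar at (270,310), clear of the fingers. I retreat.

```bash
python3 -m inch '[[[0,0,-15,0,0,0,1],[0,0,-40,0,0,0,1],[0,0,-75,0,0,0,1],[0,0,-110,0,0,0,1],[0,0,-140,0,0,0,1],[0,0,-140,0,0,0,1]]]'; python3 -c "
from h import *
rel([.56,-.15,.30],-99);rel([.50,.0,.30],-40)"
```

```text
clock: 15.35
position: [0.5209, -0.276, 0.2754]
eef_rot: [-2.987, 0.246, 0.796]
contact_force: [-0.6, 0.2, -0.6]
grip_width: 0.0872
gripper_force: 0.0
shift [   3.3 -130.6  -30.5] turn [-0.  29.8 -0.4]
shift [ -69.4 -268.8   10.9] turn [-15.4  27.1 -58. ]
```

```bash
python3 -m inch '[[[-5,-25,-8,-1,4,-4,1],[-15,-65,-8,-4,8,-13,1],[-25,-105,-6,-6,12,-22,1],[-35,-145,-4,-9,16,-32,1],[-45,-185,0,-11,20,-41,1],[-55,-225,5,-13,24,-50,1],[-69,-269,11,-15.4,27.1,-58,1],[-69,-269,11,-15.4,27.1,-58,1],[-69,-269,11,-15.4,27.1,-58,1]]]'; python3 - <<'E'
from h import *
rel([.50,.248,.2],-34)
for c in("top","side"):
    p,W=grab(c)
    r=env.trace("carton",c);h=r[0]["pixels"];P=W[h];P=P[(P[:,2]>.069)&(P[:,2]<.085)];print(c,len(P),r[0]["conf"],cv2.minAreaRect((P[:,:2]*1000).astype(np.float32)),np.median(P,0))
    Q=W[(W[...,2]>.038)&(W[...,2]<.047)&(W[...,1]<.14)&(W[...,1]>-.09)&(abs(W[...,0]-.66)<.07)];print(" guides",len(Q),cv2.minAreaRect((Q[:,:2]*1000).astype(np.float32)))
    Q=W[(W[...,2]>.088)&(W[...,2]<.102)&(W[...,1]<-.06)&(W[...,1]>-.25)&(abs(W[...,0]-.63)<.08)];print(" bay",cv2.minAreaRect((Q[:,:2]*1000).astype(np.float32)))
    m=env.trace("mug",c);print([(x["conf"],np.nanmedian(W[x["pixels"]],0).round(3)) for x in m[:2]])
E
```

```text
clock: 16.48
position: [0.4992, 0.0004, 0.2981]
eef_rot: [-2.846, -1.324, 0.004]
contact_force: [0.0, -0.8, -0.3]
grip_width: 0.0869
gripper_force: 0.0
shift [ 190.1 -158.5   98.5] turn [-0.2  0.1 -6.1]
top 456 0.57 ((498.3510437011719, 250.95172119140625), (97.64195251464844, 56.66054916381836), 56.182106018066406) [0.49857248 0.25032987 0.07478728]
 guides 7 ((683.0783081054688, -85.28736114501953), (7.163509368896484, 7.462283611297607), 8.758904457092285)
 bay ((632.9585571289062, -157.23333740234375), (102.47964477539062, 89.3602066040039), 81.32476043701172)
[(0.8, array([ 0.441, -0.258,  0.162]))]
side 294 0.59 ((498.4447021484375, 248.61341857910156), (108.91969299316406, 57.10533142089844), 56.51813507080078) [0.49690812 0.24433124 0.07595063]
 guides 227 ((656.5513305664062, 8.526641845703125), (208.20330810546875, 90.44035339355469), 80.25003051757812)
 bay ((630.2511596679688, -159.01901245117188), (107.9560546875, 90.08058166503906), 81.45653533935547)
[(0.6, array([ 0.411, -0.269,  0.164]))]
```

```bash
python3 -m inch '[[[30,-25,10,0,0,-2,1],[70,-59,30,0,0,-4,1],[110,-92,50,0,0,-6,1],[150,-126,75,0,0,-6,1],[180,-150,95,0,0,-6,1],[189,-159,105,0,0,-6,1],[189,-159,105,0,0,-6,1],[189,-159,105,0,0,-6,1]]]'; python3 -c "
from h import *
print(env.observe()['joint_pos'].round(2));rel([.498,.250,.046],-33.7)"
```

```text
clock: 17.77
position: [0.4999, 0.2465, 0.1944]
eef_rot: [-2.774, -1.469, 0.002]
contact_force: [0.3, -0.4, 1.3]
grip_width: 0.0872
gripper_force: 0.0
[-1.06  0.22  0.61  1.71 -0.13  1.26 -1.02]
shift [  1.8  -3.1 148.4] turn [-0.2 -0.  -0.5]
```

```bash
python3 -m inch '[[[1,-3,30,0,0,-0.5,1],[2,-3,70,0,0,-0.5,1],[2,-3,105,0,0,-0.5,1],[2,-3,130,0,0,-0.5,1],[2,-3,145,0,0,-0.5,1],[2,-3,148,0,0,-0.5,1],[2,-3,148,0,0,-0.5,1],[2,-3,148,0,0,-0.5,-1],[2,-3,148,0,0,-0.5,-1],[2,-3,148,0,0,-0.5,-1],[2,-3,148,0,0,-0.5,-1],[2,-3,148,0,0,-0.5,-1]]]'; python3 -m inch '[[[0,0,-15,0,0,0,-1],[0,0,-50,0,0,0,-1],[0,0,-85,0,0,0,-1],[0,0,-120,0,0,0,-1],[0,0,-120,0,0,0,-1]]]'; python3 -c "
from h import *
rel([.640+.16*.1,-.104+.987*.1,.166],-9.2)"
```

```text
clock: 19.27
position: [0.4977, 0.2514, 0.0459]
eef_rot: [-2.766, -1.484, 0.002]
contact_force: [0.7, -1.3, 4.0]
grip_width: 0.0579
gripper_force: 30.0
clock: 19.9
position: [0.4989, 0.2521, 0.1689]
eef_rot: [-2.765, -1.484, -0.004]
contact_force: [0.8, 0.3, -2.2]
grip_width: 0.0579
gripper_force: 30.0
shift [-127.6  273.2    1.7] turn [ -0.1  -0.3 -24.4]
```

```bash
python3 -m inch '[[[-10,20,0,0,0,-3,-1],[-30,64,0,0,0,-7,-1],[-50,108,0,0,0,-11,-1],[-70,152,1,0,0,-15,-1],[-90,196,1,0,0,-19,-1],[-110,238,1,0,0,-23,-1],[-124,265,1,0,0,-24.5,-1],[-128,273,2,0,0,-24.5,-1],[-128,273,2,0,0,-24.5,-1],[-128,273,30,0,0,-24.5,-1],[-128,273,60,0,0,-24.5,-1],[-128,273,60,0,0,-24.5,-1]]]'; python3 - <<'E'
from h import *
rel([.640+.16*.1,-.104+.987*.1,.1],-9.2)
for c in("side","top"):
    p,W=grab(c)
    Q=W[(W[...,2]>.038)&(W[...,2]<.047)&(W[...,1]<.14)&(W[...,1]>-.09)&(abs(W[...,0]-.66)<.07)];print(" guides",len(Q),cv2.minAreaRect((Q[:,:2]*1000).astype(np.float32)))
    r=env.trace("carton",c)
    for h in r[:2]:
        P=W[h["pixels"]];z=P[:,2];print(c,h["conf"],len(P),np.nanpercentile(P,[1,50,99],axis=0).round(3).tolist())
    P=W[r[0]["pixels"]];P=P[(P[:,2]>.095)&(P[:,2]<.15)];print(cv2.minAreaRect((P[:,:2]*1000).astype(np.float32)))
    cv2.imwrite(f"pics/{c}6.png",cv2.resize(p[120:260,200:380,::-1],None,fx=4,fy=4,interpolation=cv2.INTER_CUBIC))
E
```

```text
clock: 21.4
position: [0.6522, -0.0039, 0.1026]
eef_rot: [-2.383, -2.037, 0.007]
contact_force: [-0.3, 0.0, -1.9]
grip_width: 0.058
gripper_force: 30.0
shift [-0.7  4.   2.5] turn [-0.5 -0.   0.3]
 guides 167 ((654.6805419921875, 8.01678466796875), (206.651611328125, 88.94141387939453), 83.25251770019531)
side 0.73 414 [[0.612, -0.055, 0.03], [0.641, -0.032, 0.128], [0.678, 0.042, 0.138]]
((646.2948608398438, -8.653282165527344), (95.39534759521484, 63.556236267089844), 78.31896209716797)
 guides 71 ((659.708984375, 7.632659912109375), (210.47549438476562, 88.85395812988281), 80.90457916259766)
top 0.55 167 [[0.375, -0.346, 0.006], [0.405, -0.315, 0.013], [0.435, -0.277, 0.206]]
((409.31292724609375, -305.2481384277344), (8.588909149169922, 2.139896869659424), 22.180206298828125)
```

View pics/side6.png

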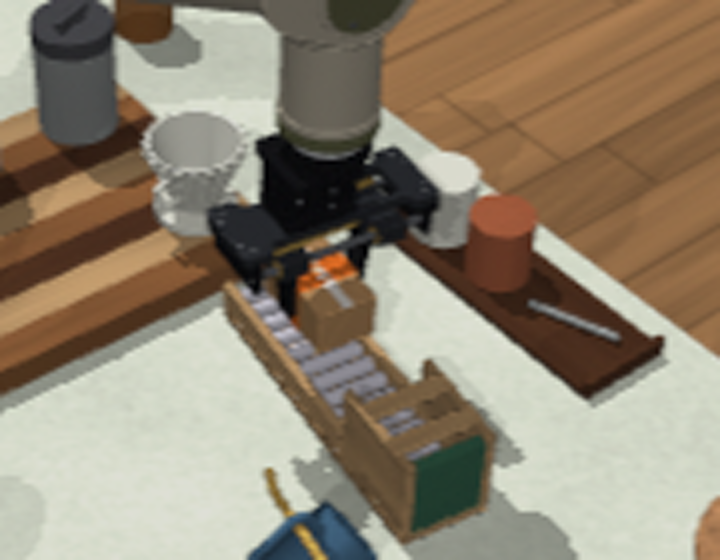

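```bash
python3 - <<'E'
from h import *
a=np.radians(-99.2);u=np.array([np.cos(a),np.sin(a)]);n=np.array([-u[1],u[0]]);o=np.array([.640,-.104])
p,W=grab("side")
f=lambda P:np.c_[(P[:,:2]-o)@u,(P[:,:2]-o)@n,P[:,2]]*1000
s=env.observe();print("tcp",f(s["position"][None]))
P=W[env.trace("carton","side")[0]["pixels"]];P=P[~np.isnan(P[:,0])];C=f(P);C=C[C[:,2]>75]
F=C[(C[:,0]>-62)];print("front",len(F),np.percentile(F,[3,10,50,90,97],axis=0).round(1).tolist())
for zl in((80,100),(100,120),(120,134)):
    G=F[(F[:,2]>zl[0])&(F[:,2]<zl[1])];print(zl,len(G),G[:,1].min().round(1) if len(G) else"",G[:,1].max().round(1) if len(G) else"")
G=f(W.reshape(-1,3));G=G[(G[:,2]>38)&(G[:,2]<46)&(abs(G[:,1])<60)]
for x0,x1 in((-220,-180),(-50,-5),(-120,-50)):
    Q=G[(G[:,0]>x0)&(G[:,0]<x1)];h=np.histogram(Q[:,1],bins=np.arange(-56,57,4));print(x0,dict(zip(h[1][:-1].astype(int).tolist(),h[0].tolist())))
B=f(W.reshape(-1,3));B=B[(abs(B[:,1])<60)&(B[:,0]>-40)&(B[:,0]<140)&(B[:,2]>88)&(B[:,2]<101)];print("bay",B.min(0),B.max(0),np.percentile(B,[2,98],axis=0))
# white/red mugs
Q=W[(W[...,2]>.06)&(W[...,0]>.75)&(W[...,0]<.95)&(abs(W[...,1])<.2)];print("tray stuff",Q.min(0),Q.max(0))
E
```

```text
tcp [[-99.34527167  -0.91307438 106.40574614]]
front 168 [[-60.4, -35.1, 95.7], [-59.1, -31.7, 99.5], [-54.0, -8.7, 121.7], [-49.7, 14.3, 137.1], [-48.3, 21.9, 140.3]]
(80, 100) 20 -33.8 11.7
(100, 120) 60 -36.1 23.3
(120, 134) 53 -36.4 25.0
-220 {-56: 0, -52: 0, -48: 2, -44: 7, -40: 7, -36: 1, -32: 1, -28: 0, -24: 1, -20: 0, -16: 0, -12: 0, -8: 0, -4: 0, 0: 0, 4: 0, 8: 0, 12: 0, 16: 0, 20: 0, 24: 0, 28: 0, 32: 0, 36: 0, 40: 0, 44: 0, 48: 0, 52: 0}
-50 {-56: 0, -52: 0, -48: 4, -44: 8, -40: 11, -36: 2, -32: 1, -28: 0, -24: 0, -20: 0, -16: 0, -12: 0, -8: 0, -4: 0, 0: 0, 4: 0, 8: 0, 12: 0, 16: 0, 20: 0, 24: 0, 28: 2, 32: 6, 36: 6, 40: 3, 44: 0, 48: 0, 52: 0}
-120 {-56: 0, -52: 0, -48: 6, -44: 16, -40: 11, -36: 2, -32: 1, -28: 0, -24: 0, -20: 0, -16: 0, -12: 0, -8: 0, -4: 0, 0: 1, 4: 1, 8: 0, 12: 0, 16: 1, 20: 1, 24: 1, 28: 2, 32: 8, 36: 6, 40: 6, 44: 0, 48: 0, 52: 0}
bay [ -2.89644261 -46.62629883  88.01162437] [107.76402559  45.41492783 100.94762841] [[  6.54404577 -45.18050968  88.38694529]
 [105.45565895  42.29530356 100.20418564]]
tray stuff [ 0.83986327 -0.03494716  0.06001403] [0.90834995 0.11487941 0.08626761]
```

```bash
python3 -m inch '[[[0,2.5,10,0,0,0,-1],[0,2.5,20,0,0,0,-1],[0,2.5,30,0,0,0,-1],[0,2.5,40,0,0,0,-1],[0,2.5,40,0,0,0,-1],[0,2.5,40,0,0,0,-1]]]'; python3 -c "
from h import *
s=env.observe();print(s['position'],s['contact_force']);rel([.6545,-.0045,.05],-9.2)"
```

```text
clock: 22.45
position: [0.6568, -0.0066, 0.0651]
eef_rot: [-2.388, -2.037, 0.002]
contact_force: [-0.2, -0.1, -1.5]
grip_width: 0.0577
gripper_force: 30.0
[ 0.65676305 -0.00662143  0.06506382] [-0.15633437 -0.12043306 -1.4638688 ]
shift [ 1.7 -2.5 15.1] turn [-0.2 -0.   0.1]
```

```bash
python3 -m inch '[[[0,0.5,4,0,0,0,-1],[0,0.5,8,0,0,0,-1],[0,0.5,11,0,0,0,-1],[0,0.5,14,0,0,0,-1],[0,0.5,14,0,0,0,-1]]]'
```

```text
clock: 23.08
position: [0.6569, -0.0066, 0.0506]
eef_rot: [-2.388, -2.037, 0.003]
contact_force: [1.0, 0.1, -1.9]
grip_width: 0.0578
gripper_force: 30.0
```

```bash
python3 -m inch '[[[0,0,1.5,0,0,0,-1],[0,0,1.5,0,0,0,-1]]]'; python3 -m inch '[[[0,0,1,0,0,0,-1],[0,0,1,0,0,0,-1]]]'
```

```text
clock: 23.32
position: [0.6572, -0.0065, 0.05]
eef_rot: [-2.388, -2.037, 0.001]
contact_force: [-4.0, 0.9, 5.0]
grip_width: 0.0581
gripper_force: 30.0
clock: 23.58
position: [0.6572, -0.0066, 0.0499]
eef_rot: [-2.388, -2.037, 0.001]
contact_force: [-7.8, 0.5, 13.4]
grip_width: 0.058
gripper_force: 30.0
```

```bash
python3 -m inch '[[[0,0,-1.5,0,0,0,-1],[0,0,-1.5,0,0,0,0.5],[0,0,-1.5,0,0,0,1],[0,0,-1.5,0,0,0,1],[0,0,-1.5,0,0,0,1],[0,0,-10,0,0,0,1],[0,0,-40,0,0,0,1],[0,0,-70,0,0,0,1],[0,0,-70,0,0,0,1]]]'; python3 - <<'E'
from h import *
a=np.radians(-99.2);u=np.array([np.cos(a),np.sin(a)]);n=np.array([-u[1],u[0]]);o=np.array([.640,-.104])
p,W=grab("side")
f=lambda P:np.c_[(P[:,:2]-o)@u,(P[:,:2]-o)@n,P[:,2]]*1000
P=W[env.trace("carton","side")[0]["pixels"]];P=P[~np.isnan(P[:,0])];C=f(P);print(len(C),np.percentile(C,[2,50,98],axis=0).round(1).tolist())
T=C[(C[:,2]>75)&(C[:,2]<86)&(abs(C[:,1])<40)];print("top",len(T),cv2.minAreaRect(T[:,:2].astype(np.float32)))
print("tcp",f(env.observe()["position"][None]));rel(list(o+u*-.19)+[.10],-9.2)
E
```

```text
clock: 24.7
position: [0.6589, -0.0069, 0.1216]
eef_rot: [-2.39, -2.039, -0.004]
contact_force: [-0.4, -0.1, 0.4]
grip_width: 0.0868
gripper_force: 0.0
584 [[-178.5, -36.5, 2.3], [-86.3, -9.2, 76.4], [-49.2, 72.1, 88.1]]
top 303 ((-100.10630798339844, -2.905061721801758), (60.568973541259766, 103.98869323730469), 88.90863800048828)
tcp [[-98.95858891   1.48626835 118.58598604]]
shift [91.  -1.2 18.7] turn [-0.2 -0.1  0.1]
```

```bash
python3 -m inch '[[[20,0,0,0,0,0,1],[50,0,0,0,0,0,0],[78,0,0,0,0,0,-1],[78,0,0,0,0,0,-1],[78,0,10,0,0,0,-1],[78,0,30,0,0,0,-1],[78,0,55,0,0,0,-1],[78,0,72,0,0,0,-1],[78,0,74,0,0,0,-1],[78,0,74,0,0,0,-1]]]'; python3 -c "
from h import *
rel([.640+.16*.0175,-.104+.987*.0175,.046],-9.2)"
```

```text
clock: 26.05
position: [0.6696, 0.0702, 0.0448]
eef_rot: [-2.388, -2.037, 0.002]
contact_force: [0.3, -0.1, 1.1]
grip_width: 0.0053
gripper_force: 0.0
shift [-159.2   -1.7   -1.4] turn [-0.2 -0.1  0.1]
```

```bash
python3 -m inch '[[[-6,0,0,0,0,0,-1],[-14,0,0,0,0,0,-1],[-22,0,0,0,0,0,-1],[-30,0,0,0,0,0,-1],[-38,0,0,0,0,0,-1],[-46,0,0,0,0,0,-1],[-54,0,0,0,0,0,-1],[-62,0,0,0,0,0,-1],[-70,0,0,0,0,0,-1],[-78,0,0,0,0,0,-1],[-86,0,0,0,0,0,-1],[-92,0,0,0,0,0,-1]]]'; python3 - <<'E'
from h import *
a=np.radians(-99.2);u=np.array([np.cos(a),np.sin(a)]);n=np.array([-u[1],u[0]]);o=np.array([.640,-.104])
p,W=grab("side")
f=lambda P:np.c_[(P[:,:2]-o)@u,(P[:,:2]-o)@n,P[:,2]]*1000
T=f(W[env.trace("carton","side")[0]["pixels"]]);T=T[(T[:,2]>75)&(T[:,2]<86)&(abs(T[:,1])<40)];print("top",len(T),cv2.minAreaRect(T[:,:2].astype(np.float32)))
print("tcp",f(env.observe()["position"][None]))
E
```

```text
clock: 27.55
position: [0.6547, -0.021, 0.0443]
eef_rot: [-2.388, -2.037, 0.002]
contact_force: [-0.9, 0.2, 0.9]
grip_width: -0.0001
gripper_force: 0.2
top 258 ((-23.28429412841797, -2.661724090576172), (61.072383880615234, 102.8646469116211), 89.89958953857422)
tcp [[-83.72011126   1.36654228  44.42034171]]
```

Moving straight and entering the bay. I continue slowly until the force rises.

```bash
python3 -m inch '[[[-7,0,0,0,0,0,-1],[-14,0,0,0,0,0,-1],[-21,0,0,0,0,0,-1],[-28,0,0,0,0,0,-1],[-35,0,0,0,0,0,-1],[-42,0,0,0,0,0,-1],[-48,0,0,0,0,0,-1],[-53,0,0,0,0,0,-1],[-56,0,0,0,0,0,-1],[-56,0,0,0,0,0,-1]]]'; python3 -m inch '[[[-3,0,0,0,0,0,-1],[-6,0,0,0,0,0,-1],[-6,0,0,0,0,0,-1]]]'
```

```text
clock: 28.9
position: [0.646, -0.076, 0.0443]
eef_rot: [-2.388, -2.037, 0.002]
contact_force: [1.0, 0.5, -0.6]
grip_width: 0.0005
gripper_force: 0.0
clock: 29.28
position: [0.645, -0.0821, 0.0443]
eef_rot: [-2.388, -2.037, 0.002]
contact_force: [0.4, -0.2, -0.6]
grip_width: 0.0003
gripper_force: 0.0
```

```bash
python3 -m inch '[[[-2,0,0,0,0,0,-1],[-4,0,0,0,0,0,-1],[-4,0,0,0,0,0,-1]]]';python3 - <<'E'
from h import *
a=np.radians(-99.2);u=np.array([np.cos(a),np.sin(a)]);n=np.array([-u[1],u[0]]);o=np.array([.640,-.104])
p,W=grab("side")
f=lambda P:np.c_[(P[:,:2]-o)@u,(P[:,:2]-o)@n,P[:,2]]*1000
T=f(W[env.trace("carton","side")[0]["pixels"]]);print(np.percentile(T,[2,50,98],axis=0).round(1).tolist());T=T[(T[:,2]>74)&(T[:,2]<86)&(abs(T[:,1])<40)];print("top",len(T),cv2.minAreaRect(T[:,:2].astype(np.float32)))
print("tcp",f(env.observe()["position"][None]))
E
```

```text
clock: 29.65
position: [0.6444, -0.0859, 0.0443]
eef_rot: [-2.388, -2.037, 0.002]
contact_force: [0.1, 0.9, 0.3]
grip_width: 0.0004
gripper_force: 0.0
[[nan, nan, nan], [nan, nan, nan], [nan, nan, nan]]
top 144 ((40.373600006103516, 0.3586902618408203), (98.49144744873047, 57.30397033691406), 1.8204219341278076)
tcp [[-18.82546278   1.42835983  44.26999196]]
```

```bash
for i in 1 2 ; do python3 -m inch '[[[-2,0,0,0,0,0,-1],[-2,0,0,0,0,0,-1]]]' | grep -E "pos|contact"; done
```

```text
position: [0.6442, -0.0873, 0.0443]
contact_force: [0.7, 0.9, -1.0]
position: [0.6444, -0.0875, 0.0443]
contact_force: [2.5, 5.6, 0.0]
```

```bash
for i in 1 ; do python3 -m inch '[[[-2,0,0,0,0,0,-1],[-2,0,0,0,0,0,-1],[-2,0,0,0,0,0,-1]]]' | grep -E "pos|contact"; done; python3 - <<'E'
from h import *
p,W=grab("side");q,_=grab("top")
a=cv2.resize(p[170:270,250:350,::-1],(400,400),interpolation=cv2.INTER_CUBIC);b=cv2.resize(q[120:220,230:330,::-1],(400,400),interpolation=cv2.INTER_CUBIC)
cv2.imwrite("pics/f.png",np.hstack([a,b]))
print(env.observe()["position"])
E
```

```text
position: [0.6445, -0.0875, 0.0444]
contact_force: [2.4, 10.3, 0.8]
[ 0.64446413 -0.08746327  0.04435292]
```

View pics/f.png

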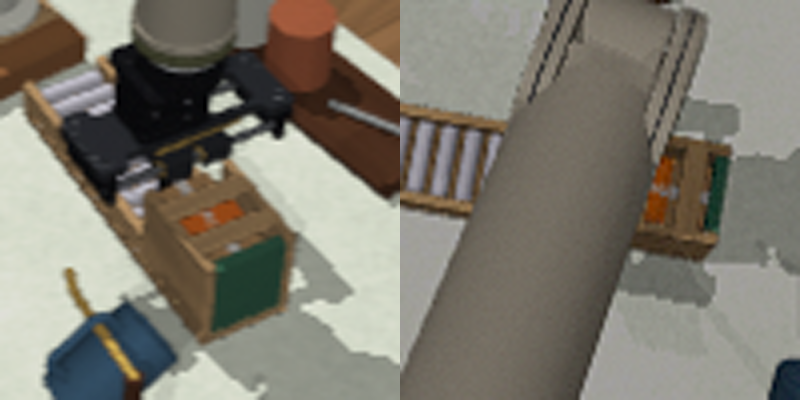

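The carton is in the bay with its band between the slats (212,215). The push stopped solid at 10 N with its rear end 8 mm outside the mouth, as specified for home. I back off and check.

```bash
python3 -m inch '[[[6,0,0,0,0,0,-1],[20,0,0,0,0,0,-1],[40,0,0,0,0,0,-1],[40,0,-40,0,0,0,-1],[40,0,-90,0,0,0,-1],[40,0,-140,0,0,0,-1],[80,0,-140,0,0,0,-1],[120,0,-140,0,0,0,-1],[120,0,-140,0,0,0,-1]]]'; python3 - <<'E'
from h import *
a=np.radians(-99.2);u=np.array([np.cos(a),np.sin(a)]);n=np.array([-u[1],u[0]]);o=np.array([.640,-.104])
f=lambda P:np.c_[(P[:,:2]-o)@u,(P[:,:2]-o)@n,P[:,2]]*1000
for c in("side","top"):
    p,W=grab(c);T=f(W.reshape(-1,3));T=T[(T[:,2]>72)&(T[:,2]<85)&(abs(T[:,1])<26)&(T[:,0]>-60)&(T[:,0]<110)];print(c,len(T),np.percentile(T[:,0],[0,3,97,100]).round(1))
    m=env.trace("mug",c);print([(round(x["conf"],2),np.nanmedian(W[x["pixels"]],0).round(3)) for x in m[:1]])
    for q in("dripper","server","grinder","canister"):
        M=env.camera_model(c);r=env.search_frame(q,c);print(q,(np.array(M["R"]).T@(np.array(r[0]["at"])-M["t"])).round(3) if r else None)
E
```

```text
clock: 31.85
position: [0.663, 0.0332, 0.1838]
eef_rot: [-2.379, -2.044, 0.001]
contact_force: [-0.6, 0.6, -0.4]
grip_width: 0.0007
gripper_force: 0.0
side 169 [ -8.7  -4.8 106.9 109. ]
[(0.94, array([ 0.411, -0.267,  0.164]))]
dripper [0.667 0.214 0.075]
server [0.522 0.396 0.113]
grinder [0.384 0.392 0.123]
canister [0.656 0.39  0.123]
top 253 [ -6.7  -4.9  92.7 101.2]
[(0.64, array([ 0.435, -0.256,  0.162]))]
dripper [0.69  0.235 0.089]
server [0.524 0.408 0.132]
grinder [0.39  0.406 0.16 ]
canister [0.666 0.408 0.158]
```

```bash
python3 -c "
from workcell import env
print(env.hand_in())"
```

```text
the job is handed in; nothing more can be done
None
```

The job is handed in: the mug hangs by its handle on the brown stand's hook, the carton is pushed home against the back stop, the dripper, server, grinder and canister were left alone, and the clock read about 32 s of the 72 s allowed.

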